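# Run loose rod clamps through the drop-bottom box

## Robot

A 6-joint arm with a two-finger parallel gripper is mounted at the origin on the work surface. World frame = base frame: x ahead of the robot, y to its left, z up, the work surface at z = 0. Lengths are in m, angles in rad, forces in N, time in s.
With the tool pointing down it reaches from about 0.375 to 0.975 m from the base axis. Payload 3.8 kg.
Tool frame: the origin (TCP) lies midway between the tips of the shut fingers; the grasp point (between the pads) lies 19 mm behind it; z points along the fingers, y is the line along which they close (so a half turn about z gives the same grasp; the last joint's range is limited). The gripper opens to 88 mm and grips with 3 to 60 N. Pads are 18 mm wide; open, the fingers measure 123 mm over their backs; the gripper's body (75 mm by 187 mm) begins 45 mm behind the grasp point.
Start: joints at [1.249, 0.264, 1.604, -0, 1.274, -0.037], TCP at [0.19, 0.648, 0.239] pointing down, gripper open.
Joint ranges: [-2.63, 2.63], [-0.94, 2.18], [0.31, 2.57], [-1.31, 4.45], [0, 2.66], [-2.55, 2.55]. Speed limits (rad/s): [2.57, 2.57, 3.14, 3.14, 3.14, 3.14].

## Interface

Orientations are given as [roll, pitch, yaw] about the fixed x, y, z axes, in that order (R = Rz(yaw) Ry(pitch) Rx(roll)).
In Python, from plant import move_ptp, line_to, set_joints, set_gripper, sleep, inverse_kinematics, read_camera, camera_info, MotionError, hand_in, outline_of, place_of, current_t, current_q, current_dq, current_joint_torque, current_ee_pos, current_tool_rot, current_wrist_force, current_moment, current_opening, current_grasp_force gives the robot as it stands. Calls block until the motion is done:
- move_ptp(position, orientation): joint-space move of the TCP to a pose.
- line_to(position, rot=None, speed=0.15): straight line of the TCP; rot=None keeps the orientation; speed is the mean speed in m/s.
- set_joints(angles): joint-space move.
- set_gripper(opening, force=None): finger opening in m; force is the grip in N (None keeps the last); returns when the fingers have stopped.
- sleep(seconds).
- inverse_kinematics(position, orientation): joint angles nearest the present ones, or None.
- read_camera(name): name is "scene" or "top"; returns the picture (480x640x3 uint8, red, green, blue); there is no depth.
- camera_info(name): a dict with "fx", "fy", "cx", "cy" (pixels), "extrinsics" (4x4, takes a point from world to camera coordinates). Camera axes: x right, y up, looking along -z (the intrinsics and any distortion apply to the point x, -y, -z); pixel columns grow to the right and rows downward; lengths in m; the calibration is good to about 2 mm. A picture is of the moment at which its call begins. camera_info takes no time and is no camera call.
A pose or a line that the arm cannot do raises MotionError and nothing moves.
- hand_in(): hands the job in; it is judged then, once.
Trained networks look in the newest picture that a camera, given by its name, has taken for a name from the list of things; names that differ only in an ending like _2 or _b are one class to them, and where a whole thing is asked for, a point or a joint stands for the part that bears it (a point fixed in the world has none). Each returns a list of dicts, best first, with "conf" (0 to 1); they miss things now and then, are a little off and sometimes report something else, mostly with a low value. They report only what shows in the picture. A call takes as long as a camera call. They do not tell look-alikes from the thing itself.
- outline_of(query, camera): "pixels" (480x640 bool, what is visible of it) and "box" ([left, top, width, height] in pixels, round what is visible of it).
- place_of(query, camera): "pixel" ([column, row] in pixels: a listed point, or the origin of a listed thing).
Readings, each from a call of its own:
- current_t(): time.
- current_q(): joint angles.
- current_dq(): joint speeds.
- current_joint_torque(): joint torques, N m.
- current_ee_pos(): TCP position.
- current_tool_rot(): TCP orientation.
- current_wrist_force(): force on the tool from outside, world axes, zero at the start.
- current_moment(): the same for the moment, N m.
- current_opening(): finger opening in m.
- current_grasp_force(): force on a finger pad.
Only numpy, scipy, OpenCV 4.12 (cv2) and the standard library are available. Lean on these libraries where they do the work, as an engineer would, in place of code of your own. Each camera call takes 0.05 s, during which the arm holds its last target. There are 200 camera calls.

## Task

Unhook the white guard panel from the two studs of the drop-bottom box (raise it to the wide ends of its keyholes, then take it off) and stand it upright in the middle of the rubber mat. Then push the catch tray fully home under the box and put every loose rod clamp into the box from above, and with the tray home draw the latch bolt so that the floor swings open and drops them into the tray. Last, draw the tray right out from under the box, clear of its frame, with all the clamps in it, leaving the panel standing on the mat and the other things on the bench where they are.

Things in the scene. Friction and masses are not known exactly. Their poses are not given: they have to be found in the camera images.
- rig: drop-bottom box on a fixed frame; stands at another place and yaw each time. Origin on the bench under the box's centre, z up, +x = the way the tray goes in. Four legs 20 mm square, 170 mm high, centred at (+-95, +-112) mm, with a bar at z 150..170 between the front (-x) pair and between the back pair
- box_floor (a point): centre of the top of the drop floor while shut: rig (0, 0, 168) mm. The grey box is open at the top: inside x -80..80, y -60..60, walls 4 mm thick, up to z 215 mm
- bay (a point): point on the bench at the front of the tray bay: rig (-105, 0, 0) mm. The bay is open towards -x. Guide strips 12 mm high stand at y = +-91 mm (6 mm to spare each side of the tray) from x -95 to 95; a stop strip at the back meets the tray when the tray's origin is at rig x = 0
- stud_a (a point): stud on the front of a front leg: centre of the shank's root, rig (-105, 112, 100) mm; an equal stud stands at y = -112. It sticks out to rig -x: shank 6 mm across and 8 mm long, then a head 15 mm across and 4 mm thick
- flap (a joint): hinged floor of the box, rad: 0 shut, 1.15 fully open. Hinged along the rig's -y side; its +y edge swings down to some 55 mm above the bench. It falls by its own weight once the latch is drawn and stays open
- latch (a joint): slide bolt that carries the floor's +y edge, m: 0 holding, 0.03 fully drawn. It slides along the rig's +y axis (outwards, away from the box) with about 2 N of friction and stays where it is left; the floor is free beyond about 0.015
- latch_knob (a point): centre of the top of the bolt's black upright handle, 14 mm square, free on all sides from z 165 up to its top at 235 mm; at rig (0, 118, 235) mm while holding, 54 mm outside the box wall; moves with the bolt
- panel: white guard panel, 300 g, hung by two keyholes on the studs, closing the bay's front. Origin: centre of its underside; hanging it is at rig (-137, 0, 12) mm, axes as the rig's, leaning 1 degree. Plate 270 (y) x 125 (z) x 4 mm with its back face at x = +30 mm; two wings 50 mm high at its ends reach forward to x = -30 mm, so it stands upright by itself
- keyhole (a point): middle of the wide hole of one keyhole in the panel, panel (28, 112, 68) mm; the other is at y = -112. Wide hole 21 mm square; from its top at z 79 a slot 9 mm wide runs up to z 91. Hanging, the studs sit at the slots' tops. Raise the panel 20 mm: the heads then stand mid-hole with 3 mm to spare, and it comes off towards rig -x, free after 15 mm
- panel_grip (a point): centre of the top of the panel's black handle block, panel (-15, 0, 140) mm; the block is 20 mm wide (y), 30 mm long (x) and 45 mm high, free on both y sides
- mat: fixed black rubber mat 300 (y) x 140 (x) x 4 mm. Origin: centre of its underside. Its y axis is its long side
- tray: grey open catch tray, 350 g, 184 (x) x 170 (y) x 45 mm high, walls and floor 4 mm. Origin: centre of its underside; its handle is at its -x end. It starts on the bench in front of the rig, roughly but not exactly in line with the bay
- tray_grip (a point): centre of the top of the tray's black handle block, tray frame (-155, 0, 60) mm; the block is 20 mm wide (y), 30 mm long (x) and 55 mm high, 48 mm ahead of the tray's front wall
- clamp1: rod clamp: black block 28 (x) x 28 (y) x 36 mm (z), 70 g, with a steel thumb screw 16 mm across standing 12 mm out of its +y face. Origin at the block's centre. Starts upright on the bench; absent (None) in some starts. Can be gripped across its x faces (28 mm), or across its z ends (36 mm) if it lies over
- clamp2: rod clamp: black block 28 (x) x 28 (y) x 36 mm (z), 70 g, with a steel thumb screw 16 mm across standing 12 mm out of its +y face. Origin at the block's centre. Starts upright on the bench; absent (None) in some starts. Can be gripped across its x faces (28 mm), or across its z ends (36 mm) if it lies over
- clamp3: rod clamp: black block 28 (x) x 28 (y) x 36 mm (z), 70 g, with a steel thumb screw 16 mm across standing 12 mm out of its +y face. Origin at the block's centre. Starts upright on the bench; absent (None) in some starts. Can be gripped across its x faces (28 mm), or across its z ends (36 mm) if it lies over
- clamp4: rod clamp: black block 28 (x) x 28 (y) x 36 mm (z), 70 g, with a steel thumb screw 16 mm across standing 12 mm out of its +y face. Origin at the block's centre. Starts upright on the bench; absent (None) in some starts. Can be gripped across its x faces (28 mm), or across its z ends (36 mm) if it lies over
- lens_ring: bystander: flat black ring, 50 mm across, 12 mm high
- driver: bystander: screwdriver, 150 mm long, lying
- jar: bystander: amber glass jar, 50 mm across, 70 mm high
- post: bystander: steel post 98 mm high on a 57 mm round black foot
- carton: bystander: small cardboard carton, 60 x 50 x 30 mm
- lens_mount: bystander: round lens in a black mount on a foot, 60 mm high
- gauge_bar: bystander: steel bar, 120 x 30 x 12 mm
Things that resemble listed ones, but are neither listed nor needed, are in the scene too. Leave any green look-alike of the clamp2 alone. Leave any blue look-alike of the clamp3 alone.

How it is judged:
On the way, in this order (a step that is already met when the one before it is completed fails the run):
1. the panel is off its studs and stands upright and released in the middle of the mat (horizontal distance between panel and mat below 0.05 m and angle between panel's own z axis and vertical below 0.1 rad and height (world z) of panel below 0.012 m and contact force between the fingers and panel below 0.1 N), for 0.3 s.
2. the tray is fully home under the box and every clamp lies in the box, with the floor shut (x of tray in the frame of rig above -0.01 m and y of tray in the frame of rig between -0.015 and 0.015 m and x of clamp1 in the frame of rig between -0.08 and 0.08 m and y of clamp1 in the frame of rig between -0.06 and 0.06 m and z of clamp1 in the frame of rig between 0.16 and 0.235 m and x of clamp2 in the frame of rig between -0.08 and 0.08 m and y of clamp2 in the frame of rig between -0.06 and 0.06 m and z of clamp2 in the frame of rig between 0.16 and 0.235 m and x of clamp3 in the frame of rig between -0.08 and 0.08 m and y of clamp3 in the frame of rig between -0.06 and 0.06 m and z of clamp3 in the frame of rig between 0.16 and 0.235 m and x of clamp4 in the frame of rig between -0.08 and 0.08 m and y of clamp4 in the frame of rig between -0.06 and 0.06 m and z of clamp4 in the frame of rig between 0.16 and 0.235 m and value of joint flap below 0.1 rad), for 0.2 s.
3. the floor has swung open with the tray still home (x of tray in the frame of rig above -0.01 m and y of tray in the frame of rig between -0.015 and 0.015 m and value of joint flap above 0.7 rad), for 0.2 s.
At the end, for the whole second after the job is handed in: panel upright (0.1 rad), released, origin within 50 mm of the mat's centre; floor open (over 0.5 rad); tray flat on the bench, origin over 200 mm in front of the box centre (clear of the legs); every clamp present at rest inside the tray (all of step 1 and x of clamp1 in the frame of tray between -0.09 and 0.09 m and y of clamp1 in the frame of tray between -0.083 and 0.083 m and z of clamp1 in the frame of tray between 0 and 0.07 m and linear speed of each of clamp1, clamp2, clamp3, clamp4, tray below 0.03 m/s and x of clamp2 in the frame of tray between -0.09 and 0.09 m and y of clamp2 in the frame of tray between -0.083 and 0.083 m and z of clamp2 in the frame of tray between 0 and 0.07 m and x of clamp3 in the frame of tray between -0.09 and 0.09 m and y of clamp3 in the frame of tray between -0.083 and 0.083 m and z of clamp3 in the frame of tray between 0 and 0.07 m and x of clamp4 in the frame of tray between -0.09 and 0.09 m and y of clamp4 in the frame of tray between -0.083 and 0.083 m and z of clamp4 in the frame of tray between 0 and 0.07 m and x of tray in the frame of rig below -0.2 m and angle between tray's own z axis and vertical below 0.1 rad and height (world z) of tray below 0.01 m and value of joint flap above 0.5 rad); the robot touches nothing.
It fails at once if a bystander is moved more than 40 mm (distance of any of lens_ring, driver, jar, post, carton, lens_mount, gauge_bar from where it was at the start of the episode above 0.04 m).
Of clamp1, clamp2, clamp3, clamp4 only 2 to 4 are there at a start; the rules pass over those that are not, and their reading is None.
At some moment in a run one of clamp1, clamp2, clamp3, clamp4 may be knocked a few centimetres aside while the robot is not near it.
Once in a run the grip may slacken for a moment while it holds something.
It also fails if it takes over 210 s, if anything falls off the work surface, if the arm or the gripper's body presses on something with over 40 N, if the wrist force passes 120 N, or if a joint passes its speed limit or range.

## Working session

There is one attempt and no reset: what is moved stays moved. The work goes in short steps, each a Python script; the robot and the scene stay as the last script left them, time stands still between calls to the robot, and variables do not carry over. Pictures are saved under pics/ and viewed, at most 14 in all, crops included, and the job is handed in when it is done.

```bash
ls; mkdir -p pics; python3 - <<'E'
from plant import *
import cv2,numpy as np
for c in("scene","top"):
    im=read_camera(c); cv2.imwrite(f"pics/{c}0.png",im[...,::-1])
    i=camera_info(c); print(c,{k:(np.round(v,4).tolist()) for k,v in i.items() if not isinstance(v,str)})
    for q in ["rig","box_floor","bay","stud_a","latch_knob","panel","keyhole","panel_grip","mat","tray","tray_grip","clamp1","lens_ring","driver","jar","post","carton","lens_mount","gauge_bar"]:
        print(q,[(np.round(d["pixel"]).astype(int).tolist(),round(d["conf"],2)) for d in place_of(q,c)[:8]])
print(current_t())
E
```

```text
pics
scene {'fx': 601.1208, 'fy': 601.1208, 'cx': 323.6003, 'cy': 244.7447, 'extrinsics': [[-0.8351, 0.55, -0.0085, 0.4696], [-0.342, -0.5072, 0.791, 0.0602], [0.4307, 0.6635, 0.6117, -1.824], [0.0, 0.0, 0.0, 1.0]]}
rig []
box_floor [([334, 287], 0.89)]
bay []
stud_a []
latch_knob [([376, 248], 0.6)]
panel [([309, 301], 0.83), ([419, 319], 0.34)]
keyhole []
panel_grip [([299, 255], 0.68), ([264, 212], 0.54)]
mat [([265, 209], 0.66)]
tray [([274, 280], 0.98)]
tray_grip [([247, 231], 0.94)]
clamp1 [([440, 370], 0.86), ([471, 348], 0.85), ([345, 230], 0.71), ([411, 381], 0.54), ([315, 236], 0.46)]
lens_ring [([297, 221], 0.56)]
driver [([271, 276], 0.66), ([386, 286], 0.45)]
jar [([417, 315], 0.61)]
post [([365, 421], 0.73), ([307, 300], 0.41)]
carton [([499, 391], 0.62)]
lens_mount [([443, 337], 0.79), ([318, 236], 0.47)]
gauge_bar [([224, 300], 0.94), ([296, 225], 0.55)]
top {'fx': 585.3881, 'fy': 585.3881, 'cx': 316.5927, 'cy': 233.7743, 'extrinsics': [[0.08, -0.9968, 0.0053, -0.0162], [0.9724, 0.0792, 0.2193, -0.6016], [-0.219, -0.0123, 0.9756, -1.5841], [0.0, 0.0, 0.0, 1.0]]}
rig [([196, 277], 0.75)]
box_floor [([275, 213], 0.67), ([398, 299], 0.58)]
bay []
stud_a [([312, 268], 0.91), ([375, 234], 0.58), ([222, 300], 0.21)]
latch_knob [([269, 254], 0.63)]
panel [([326, 230], 0.9), ([302, 304], 0.44)]
keyhole [([313, 264], 0.85)]
panel_grip [([333, 224], 0.93)]
mat [([473, 286], 0.78)]
tray [([373, 235], 0.82)]
tray_grip [([432, 236], 0.79)]
clamp1 [([368, 303], 0.71), ([389, 325], 0.68), ([201, 238], 0.55), ([194, 303], 0.55), ([401, 298], 0.5), ([198, 275], 0.44)]
lens_ring [([434, 300], 0.49), ([400, 298], 0.28)]
driver [([302, 308], 0.6), ([271, 252], 0.37)]
jar [([252, 298], 0.78)]
post [([203, 199], 0.69)]
carton [([158, 291], 0.72)]
lens_mount [([223, 302], 0.52)]
gauge_bar [([378, 182], 0.88), ([310, 262], 0.57)]
2.0
```

```bash
python3 - <<'E'
import cv2
a=cv2.imread("pics/top0.png")[120:390,130:570]; cv2.imwrite("pics/topc.png",cv2.resize(a,None,fx=1.8,fy=1.8,interpolation=cv2.INTER_CUBIC))
a=cv2.imread("pics/scene0.png")[160:460,170:560]; cv2.imwrite("pics/scenec.png",cv2.resize(a,(780,600),interpolation=cv2.INTER_CUBIC))
E
```

```text
(no output)
```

View pics/topc.png

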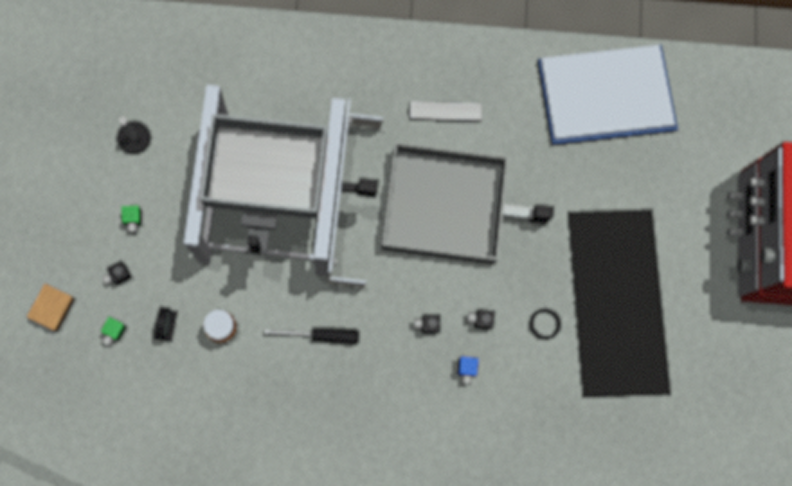

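View pics/scenec.png

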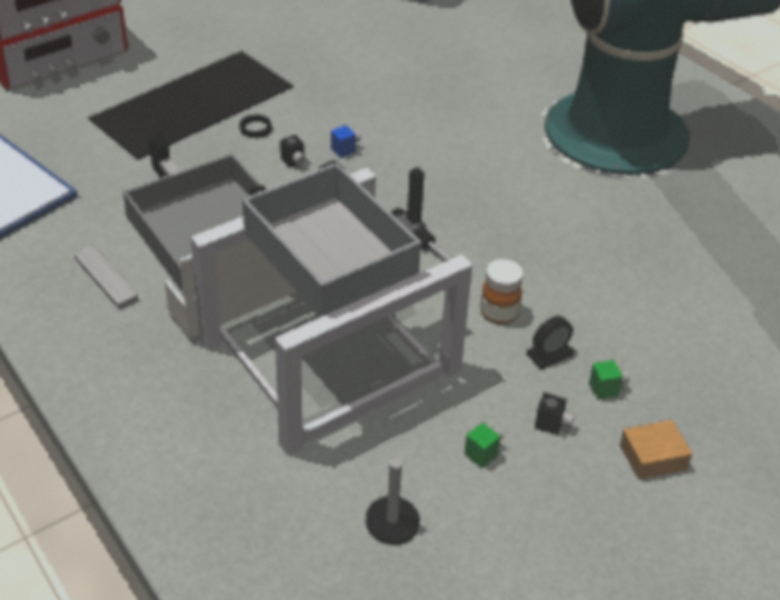

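```bash
cat > h.py <<'E'
from plant import *
import cv2, numpy as np
from scipy.optimize import minimize, least_squares
CI={c:camera_info(c) for c in("scene","top")}
def proj(P,c):
    i=CI[c];E=np.array(i["extrinsics"]);P=np.atleast_2d(P)
    p=P@E[:3,:3].T+E[:3,3]
    return np.c_[i["cx"]+i["fx"]*p[:,0]/-p[:,2], i["cy"]+i["fy"]*-p[:,1]/-p[:,2]]
def back(px,z,c="top"):
    i=CI[c];E=np.array(i["extrinsics"]);R,t=E[:3,:3],E[:3,3]
    d=R.T@np.array([(px[0]-i["cx"])/i["fx"],-(px[1]-i["cy"])/i["fy"],-1.]);o=-R.T@t
    return o+d*(z-o[2])/d[2]
def tri(pa,pb):
    "ray intersection scene,top"
    f=lambda X:np.r_[proj(X,"scene")[0]-pa,proj(X,"top")[0]-pb]
    r=least_squares(f,[.6,0,.1]);return r.x,np.abs(r.fun).max()
def Rz(a): return np.array([[np.cos(a),-np.sin(a),0],[np.sin(a),np.cos(a),0],[0,0,1]])
def tf(pose,P): return np.atleast_2d(P)@Rz(pose[2]).T+np.array([pose[0],pose[1],pose[3] if len(pose)>3 else 0])
def box(x0,x1,y0,y1,z0,z1): return np.array([[x,y,z] for x in(x0,x1) for y in(y0,y1) for z in(z0,z1)])/1000
CLAMP=[box(-14,14,-14,14,0,36),box(-8,8,14,26,10,26)]
TRAY=[box(-92,92,-85,85,0,45),box(-170,-140,-10,10,5,60),box(-150,-92,-8,8,15,30)]
MAT=[box(-70,70,-150,150,0,4)]
def render(parts,pose,c,S=4):
    m=np.zeros((480*S,640*S),np.uint8)
    for p in parts:
        q=(proj(tf(pose,p),c)+.5)*S
        cv2.fillConvexPoly(m,cv2.convexHull(np.round(q).astype(np.int32)),1)
    return m
def fit(parts,masks,p0,S=4):
    M={c:cv2.resize(m.astype(np.float32),None,fx=S,fy=S,interpolation=cv2.INTER_LINEAR)>.5 for c,m in masks.items()}
    def cost(v):
        s=0
        for c,m in M.items():
            r=render(parts,v,c,S)>0; s+=1-(r&m).sum()/max((r|m).sum(),1)
        return s/len(M)
    sim=np.array([p0]*4,float);sim[1,0]+=.008;sim[2,1]+=.008;sim[3,2]+=.15
    r=minimize(cost,p0,method="Nelder-Mead",options=dict(initial_simplex=sim,xatol=2e-4,fatol=1e-4))
    return r.x,1-r.fun
def best_outline(q,c,px,tol=12):
    "outline nearest to a pixel"
    b=None
    for d in outline_of(q,c):
        ys,xs=np.nonzero(d["pixels"]); 
        if len(xs)==0: continue
        e=np.hypot(xs.mean()-px[0],ys.mean()-px[1])
        if e<tol and (b is None or e<b[0]): b=(e,d["pixels"],d["conf"])
    return b
E
cat > a.py <<'E'
from h import *
read_camera("scene");read_camera("top")
for n,a,b in(("box_floor",(334,287),(275,213)),("knob",(376,248),(269,254)),("pgrip",(299,255),(333,224)),("tgrip",(247,231),(432,236))):
    print(n,tri(a,b))
print("clamps",[back(p,.018).round(3).tolist() for p in((368,300),(398,298),(196,272))],"mat",back((473,286),0))
for q,n in(("clamp1",8),("tray",2),("mat",2),("rig",2),("panel",2)):
  for c in("scene","top"):
    for k,d in enumerate(outline_of(q,c)[:n]):
        ys,xs=np.nonzero(d["pixels"]);print(q,c,k,round(d["conf"],2),len(xs),xs.mean().round(1),ys.mean().round(1))
        np.save(f"m_{q}_{c}_{k}.npy",d["pixels"])
E
python3 a.py
```

```text
box_floor (array([0.62699274, 0.14517767, 0.16750661]), np.float64(0.424741638352657))
knob (array([0.50678897, 0.1430316 , 0.22473821]), np.float64(1.4929970334488303))
pgrip (array([ 0.61785804, -0.01426651,  0.1487598 ]), np.float64(2.002979597755484))
tgrip (array([ 0.62605716, -0.296552  ,  0.05342148]), np.float64(0.7669867394739072))
clamps [[0.432, -0.128, 0.018], [0.444, -0.212, 0.018], [0.472, 0.368, 0.018]] mat [ 0.49873377 -0.42868493  0.        ]
clamp1 scene 0 0.87 274 445.8 366.6
clamp1 scene 1 0.87 314 410.9 381.6
clamp1 scene 2 0.8 258 472.7 348.4
clamp1 scene 3 0.6 166 341.2 229.8
clamp1 scene 4 0.59 182 315.8 235.3
clamp1 scene 5 0.51 770 497.1 384.0
clamp1 top 0 0.62 109 194.7 271.6
clamp1 top 1 0.62 156 192.1 303.2
clamp1 top 2 0.5 115 367.4 298.6
tray scene 0 0.91 2333 262.0 260.8
tray top 0 0.91 4124 379.6 232.9
mat scene 0 0.93 2466 265.0 210.9
mat top 0 0.73 4126 379.8 232.6
mat top 1 0.73 140 194.3 271.8
rig scene 0 0.87 9226 337.0 301.9
rig top 0 0.94 5348 275.9 217.5
panel scene 0 0.89 1435 284.4 301.7
panel scene 1 0.3 785 497.2 384.2
panel top 0 0.69 305 203.6 195.6
panel top 1 0.56 459 327.6 224.4
```

```bash
cat > b.py <<'E'
from h import *
im={c:cv2.imread(f"pics/{c}0.png") for c in("scene","top")}
out=im["top"].copy();out2=im["scene"].copy()
RIG=[box(-84,84,-64,64,160,215)]+[box(sx*95-10,sx*95+10,-122,122,150,170) for sx in(-1,1)]+[box(sx*95-10,sx*95+10,sy*112-10,sy*112+10,0,170) for sx in(-1,1) for sy in(-1,1)]
# rig: edge fit on both images
def segs():
    L=[]
    def rect(x,y,z): 
        c=[(-x,-y,z),(x,-y,z),(x,y,z),(-x,y,z)];return [(c[i],c[(i+1)%4]) for i in range(4)]
    top=rect(84,64,215)+rect(80,60,215)
    for s in(-1,1):
        for x in(85,105): top.append(((s*x,-122,170),(s*x,122,170)))
        for y in(-122,122): top.append(((s*85,y,170),(s*105,y,170)))
    P=[]
    for a,b in top:
        a,b=np.array(a)/1e3,np.array(b)/1e3;n=int(np.linalg.norm(a-b)/.004)+2
        P.append(a+(b-a)*np.linspace(0,1,n)[:,None])
    return np.vstack(P)
SP=segs()
DT={c:cv2.GaussianBlur(cv2.distanceTransform(255-cv2.Canny(im[c],40,100),cv2.DIST_L2,5),(0,0),.7) for c in im}
def samp(c,P):
    q=proj(P,c).astype(np.float32);return cv2.remap(DT[c].astype(np.float32),q[:,0],q[:,1],cv2.INTER_LINEAR)
def edgefit(SP,p0,cams=("scene","top"),cap=4):
    f=lambda v:sum(np.minimum(samp(c,tf(v,SP)),cap).mean() for c in cams)
    best=None
    for da in(-.04,0,.04):
        p=np.array(p0)+[0,0,da];sim=np.array([p]*4);sim[1,0]+=.008;sim[2,1]+=.008;sim[3,2]+=.04
        r=minimize(f,p,method="Nelder-Mead",options=dict(initial_simplex=sim,xatol=1e-5,fatol=1e-4))
        if best is None or r.fun<best.fun:best=r
    return best.x,best.fun
for cams in(("scene","top"),("top",),("scene",)): 
    r=edgefit(SP,[.627,.145,np.pi/2+.02],cams);print("rig",cams,r)
    if len(cams)==2: rig=r[0]
for c,o in(("top",out),("scene",out2)):
    for q in proj(tf(rig,SP),c): cv2.circle(o,tuple(np.round(q).astype(int)),0,(0,0,255),-1)
for n,P in(("knob",[0,.118,.235]),("pgrip",[-.152,0,.152])):
    X=tf(rig,np.array(P))[0];print(n,X.round(4))
    for c,o in(("top",out),("scene",out2)): cv2.circle(o,tuple(np.round(proj(X,c)[0]).astype(int)),2,(0,255,0),-1)
tm={c:np.load(f"m_tray_{c}_0.npy") for c in im}
for cs in(("top",),("scene","top")):
    tray,s=fit(TRAY,{c:tm[c] for c in cs},[.63,-.14,np.pi/2]);print("tray",cs,tray,s)
# tray edges
TE=[]
for x,y in((92,85),(88,81)):
    c=np.array([(-x,-y,45),(x,-y,45),(x,y,45),(-x,y,45)])/1e3
    for i in range(4): TE.append(c[i]+(c[(i+1)%4]-c[i])*np.linspace(0,1,40)[:,None])
TE=np.vstack(TE);tr2=edgefit(TE,tray,("top",));print("tray edge",tr2);tray=tr2[0]
g=im["top"].max(axis=2);g[:, :440]=255;g[:,510:]=255;g[:230]=255;g[345:]=255
n,l,st,_=cv2.connectedComponentsWithStats((g<60).astype(np.uint8));k=1+st[1:,4].argmax();mm=l==k
mat,s=fit(MAT,{"top":mm},[.5,-.43,np.pi/2]);print("mat",mat,s)
for parts,p in((TRAY,tray),(MAT,mat)):
    for c,o in(("top",out),("scene",out2)):
        cs,_=cv2.findContours(render(parts,p,c,1),0,2);cv2.drawContours(o,cs,-1,(255,0,255),1)
np.savez("poses.npz",rig=rig,tray=tray,mat=mat)
a=np.hstack([out[150:350,160:520]]);b=out2[170:400,210:460]
cv2.imwrite("pics/fit.png",np.vstack([cv2.resize(a,(540,300)),cv2.resize(b,(326,300)).copy() if 0 else np.hstack([cv2.resize(b,(326,300)),np.zeros((300,214,3),np.uint8)])]))
E
python3 b.py
```

```text
rig ('scene', 'top') (array([0.62208388, 0.14072069, 1.54115367]), np.float64(1.9129695892333984))
rig ('top',) (array([0.62004012, 0.13992219, 1.53843405]), np.float64(0.7436995506286621))
rig ('scene',) (array([0.62583697, 0.14172606, 1.54269284]), np.float64(0.972888171672821))
knob [0.5041 0.1442 0.235 ]
pgrip [ 0.6176 -0.0112  0.152 ]
tray ('top',) [ 0.62931182 -0.13965192  1.5292224 ] 0.9755887506310694
tray ('scene', 'top') [ 0.62977659 -0.14035244  1.52523042] 0.7717167542399814
tray edge (array([ 0.62517157, -0.13683672,  1.5225397 ]), np.float64(0.8110054135322571))
mat [ 0.49622492 -0.4283875   1.6992119 ] 0.9271253575882051
```

View pics/fit.png

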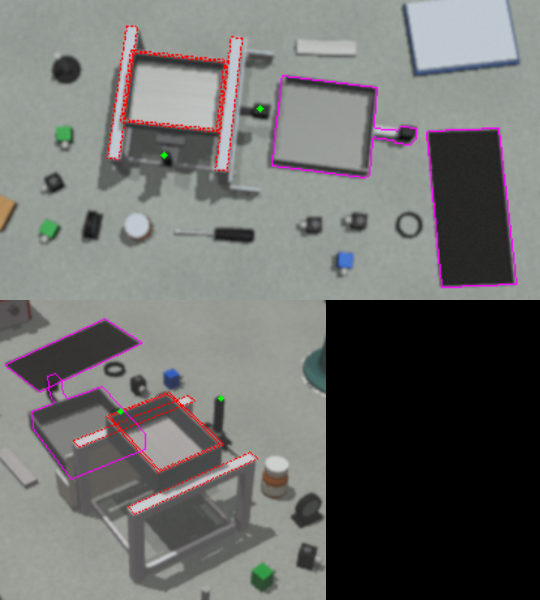

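Possible mistakes (top-picture pixels): the clamps are the black blocks at (368,300), (398,298) and (196,272). The look-alikes to leave alone are green at (202,239) and (193,303) and blue at (390,324). The lens mount (222,300) and the black foot (203,196) are also dark. The panel's handle is at (333,224) and the tray's at (432,236). The overlay matches the rig, tray and mat.

```bash
cat >> h.py <<'E'
P=dict(np.load("poses.npz")) if __import__("os").path.exists("poses.npz") else {}
def rpy(a):
    "tool down, tool x along a (mod pi), last joint kept near its middle"
    x,y,z=current_ee_pos()
    return [np.pi,0,a]
def pick(pos,a):
    "choose half turn with the smaller |q6|"
    best=None
    for k in(-1,0,1):
        b=(a+k*np.pi+np.pi)%(2*np.pi)-np.pi
        q=inverse_kinematics(list(pos),[np.pi,0,b])
        if q is not None and (best is None or abs(q[5])<best[0]): best=(abs(q[5]),b)
    if best is None: raise RuntimeError(f"no IK {pos} {a}")
    return best[1]
def hover(pos,a,zs=.32):
    "up, across at height zs, returns orientation"
    e=current_ee_pos()
    if e[2]<zs-.005: line_to([e[0],e[1],zs],speed=.25)
    b=pick(pos,a);move_ptp([pos[0],pos[1],zs],[np.pi,0,b]);return [np.pi,0,b]
def R(*v): return tf(P["rig"],np.array(v)/1000.)[0]
def st(m=""): print(m,"t",round(current_t(),1),"tcp",np.round(current_ee_pos(),4),"F",np.round(current_wrist_force(),1),"open",round(current_opening(),4),"g",round(current_grasp_force(),1))
E
python3 - <<'E'
from h import *
st()
g=R(-152,0,0); yaw=P["rig"][2]
o=hover([g[0],g[1],.123],yaw); print("yaw",o,current_q())
set_gripper(.05)
line_to([g[0],g[1],.123],speed=.12); st("down")
im=read_camera("top");cv2.imwrite("pics/g1t.png",im[...,::-1]);im2=read_camera("scene")
cv2.imwrite("pics/g1.png",np.hstack([cv2.resize(im[150:300,240:400,::-1],(400,375)),cv2.resize(im2[180:330,230:390,::-1],(400,375))]))
E
```

```text
t 2.6 tcp [0.1897 0.6478 0.2387] F [-0.  -0.  -0.5] open 0.0882 g 0.0
yaw [3.141592653589793, 0, np.float64(1.541153674995578)] [-5.71520491e-02  1.17311543e-01  1.62862798e+00  3.20222251e-04
  1.39569451e+00 -2.88557415e-02]
down t 8.3 tcp [ 0.6183 -0.0113  0.124 ] F [ 1.1 -0.2  0.1] open 0.0502 g 0.0
```

View pics/g1.png

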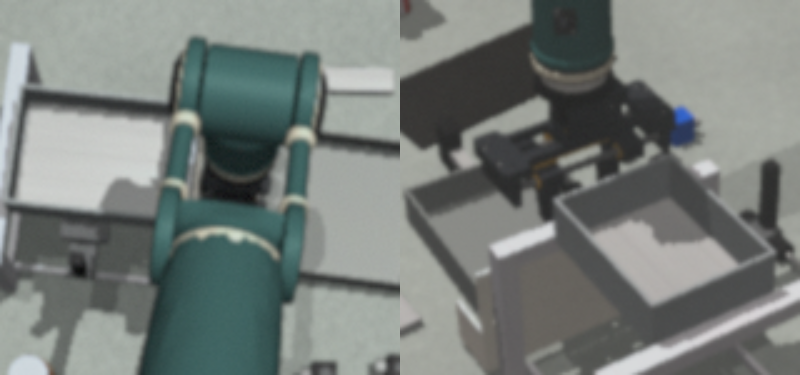

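The gripper sits over the panel handle in front of the rig and nothing is touching. I'll grip, raise the panel and take it off.

```bash
python3 - <<'E'
from h import *
set_gripper(.0,50); st("grip")
e=np.array(current_ee_pos())
for dz in(.005,.010,.015,.020): line_to(e+[0,0,dz],speed=.04); st(f"up{dz}")
e=np.array(current_ee_pos()); d=R(-1000,0,0)-R(0,0,0); d[2]=0
for k in(.005,.010,.015,.024): line_to(e+d*k,speed=.04); st(f"out{k}")
E
```

```text
grip t 9.0 tcp [ 0.6176 -0.0113  0.123 ] F [ 0.2 -0.4 -0.2] open 0.0194 g 50.0
up0.005 t 9.3 tcp [ 0.6174 -0.0112  0.1278] F [-0.9 -0.  -3.3] open 0.0194 g 50.0
up0.01 t 9.6 tcp [ 0.6178 -0.0113  0.1334] F [-0.2 -0.3 -3.3] open 0.0197 g 50.0
up0.015 t 9.8 tcp [ 0.6179 -0.0113  0.1385] F [-0.8 -0.9 -3.2] open 0.0197 g 50.0
up0.02 t 10.1 tcp [ 0.6179 -0.0113  0.1435] F [ 0.2 -0.5 -4.1] open 0.0197 g 50.0
out0.005 t 10.4 tcp [ 0.6177 -0.0167  0.1434] F [-0.8 -0.2 -2.8] open 0.0199 g 50.0
out0.01 t 10.7 tcp [ 0.6176 -0.0216  0.1434] F [-0.1 -0.  -4.4] open 0.0197 g 50.0
out0.015 t 10.9 tcp [ 0.6175 -0.0266  0.1435] F [-0.1 -0.5 -3. ] open 0.0197 g 50.0
out0.024 t 11.3 tcp [ 0.6172 -0.0356  0.1435] F [ 0.1  0.5 -3.4] open 0.0196 g 50.0
```

```bash
python3 - <<'E'
from h import *
e=np.array(current_ee_pos()); line_to([e[0],e[1],.25],speed=.15); st("up")
m=P["mat"]; T=tf(m,[-.015,0,0])[0]; b=pick([T[0],T[1],.12],m[2]); print(b)
line_to([T[0],T[1],.25],rot=[np.pi,0,b],speed=.15); st("over")
line_to([T[0],T[1],.128],speed=.1); st("low")
z=.128
while z>.106:
    z-=.001; line_to([T[0],T[1],z],speed=.03)
    F=np.mean([current_wrist_force()[2] for _ in range(3)])
    if F>1.5: break
st("contact")
set_gripper(.045); sleep(.3); st("open")
e=current_ee_pos(); line_to([e[0],e[1],.32],speed=.15)
t=P["tray"]; T=tf(t,[-.159,0,0])[0]; hover([T[0]-.0,T[1]+.0,.03],t[2])
q=np.array(current_q()); q[0]+=0.9; set_joints(q)
a=read_camera("top");s=read_camera("scene"); cv2.imwrite("pics/p1t.png",a[...,::-1])
cv2.imwrite("pics/p1.png",np.hstack([cv2.resize(a[150:390,150:560,::-1],(500,293)),cv2.resize(s[150:300,190:345,::-1],(300,293))]))
st()
E
```

```text
up t 12.2 tcp [ 0.6165 -0.0355  0.2488] F [-0.2  0.5 -3.8] open 0.0195 g 50.0
1.699211895856184
over t 15.1 tcp [ 0.4984 -0.4428  0.25  ] F [-0.6 -0.3 -3.4] open 0.0195 g 50.0
low t 16.5 tcp [ 0.4987 -0.4438  0.1291] F [-0.5 -0.1 -3.1] open 0.0197 g 50.0
contact t 17.8 tcp [ 0.4983 -0.4439  0.1245] F [-3.4  0.9  5.2] open 0.0195 g 50.0
open t 18.6 tcp [ 0.4981 -0.4432  0.1229] F [ 0.3 -0.5 -0.8] open 0.045 g 0.2
 t 23.1 tcp [0.616  0.2982 0.3193] F [-0.5 -0.7 -0.3] open 0.0448 g 0.0
```

View pics/p1.png

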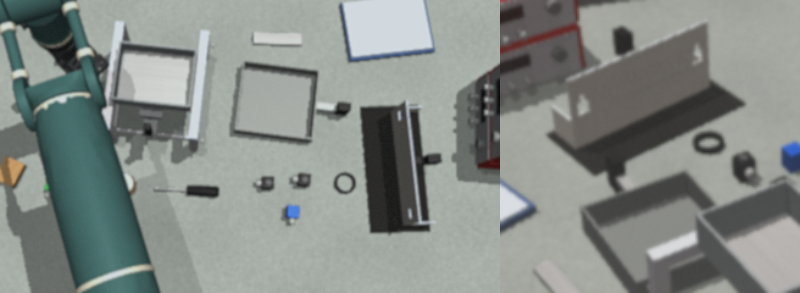

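```bash
cat > c.py <<'E'
from h import *
PAN=[box(26,30,-135,135,0,125),box(-30,30,131,135,0,50),box(-30,30,-135,-131,0,50),box(-30,0,-10,10,95,140)]
for c in("top","scene"): read_camera(c)
mk={}
for c in("top","scene"):
    ds=outline_of("panel",c); mk[c]=ds[0]["pixels"] if ds else None
    for d in ds[:3]:
        ys,xs=np.nonzero(d["pixels"]);print(c,round(d["conf"],2),len(xs),xs.mean(),ys.mean())
    print("grip",place_of("panel_grip",c)[:2])
m=P["mat"]
for cs in(("top",),("scene",),("top","scene")):
    try: print(cs,fit(PAN,{c:mk[c] for c in cs},[m[0],m[1],m[2],.004][:3]))
    except Exception as x: print(x)
E
sed -i 's/else 0\])/else 0.0])/' h.py; python3 c.py
```

```text
top 0.56 1734 484.560553633218 282.28085351787774
grip [{'pixel': [503.8, 277.3], 'conf': 0.79}]
scene 0.78 2741 259.0817219992703 192.28164903319956
grip [{'pixel': [256.9, 164.5], 'conf': 0.96}]
('top',) (array([ 0.50229515, -0.46339657,  1.69835719]), np.float64(0.900169263186984))
('scene',) (array([ 0.50091582, -0.4695206 ,  1.71427685]), np.float64(0.9446166518544209))
('top', 'scene') (array([ 0.50205093, -0.46397569,  1.70568245]), np.float64(0.9023236522320655))
```

```bash
python3 - <<'E'
from h import *
print("grip",tri((256.9,164.5),(503.8,277.3)))
im=cv2.imread("pics/scene0.png");g=im.max(axis=2);M=np.zeros_like(g);M[175:245,205:325]=(g[175:245,205:325]<62)
n,l,s,_=cv2.connectedComponentsWithStats(M);k=1+s[1:,4].argmax();print(s[k])
print("mat scene",fit(MAT,{"scene":l==k},P["mat"]),P["mat"],back((265,209),.004,"scene"))
E
```

```text
grip (array([ 0.5017124 , -0.46699154,  0.15124175]), np.float64(1.6382857088381115))
[ 216  187   99   58 2259]
mat scene (array([ 0.49683684, -0.42648442,  1.74009972]), np.float64(0.8650173927850349)) [ 0.49622492 -0.4283875   1.6992119 ] [ 0.49814587 -0.43316662  0.004     ]
```

```bash
cat > d.py <<'E'
from h import *
T=np.array([.6245,-.2975]); ty=1.525
o=hover([T[0],T[1],.03],ty); set_gripper(.06)
line_to([T[0],T[1],.03],speed=.15); st("down")
set_gripper(0,40); st("grip")
yaw=P["rig"][2]; b=pick([T[0],T[1],.03],yaw)
loc=(Rz(-yaw)@(np.array([T[0],T[1],0])-np.r_[P["rig"][:2],0]))*1000; print("handle in rig",loc)
p=R(loc[0]+20,0,30); line_to(p,rot=[np.pi,0,b],speed=.06); st("aligned")
p=R(-159-60,0,30); line_to(p,speed=.08); st("in")
x=-219
while x<-152:
    x+=4 if x<-170 else 1.5
    line_to(R(x,0,30),speed=.06)
    F=current_wrist_force(); f=F@(R(1,0,0)-R(0,0,0))*1000
    if x>-170 or abs(f)>8: print(round(x,1),round(f,1),np.round(F,1))
    if f<-10: break
st("home")
set_gripper(.06); sleep(.3)
print("handle x in rig", (Rz(-yaw)@(np.array(current_ee_pos())-np.r_[P["rig"][:2],0]))*1000)
e=np.array(current_ee_pos()); 
line_to([e[0],e[1],.32],speed=.2)
q=np.array(current_q()); q[0]-=.9; set_joints(q)
a=read_camera("top");s=read_camera("scene")
cv2.imwrite("pics/h1t.png",a[...,::-1])
cv2.imwrite("pics/h1.png",np.hstack([cv2.resize(a[150:350,150:450,::-1],(450,300)),cv2.resize(s[180:380,230:430,::-1],(300,300))]))
E
python3 d.py
```

```text
down t 28.0 tcp [ 0.6252 -0.2979  0.0311] F [-1.  -0.1 -0.2] open 0.0599 g 0.0
grip t 28.7 tcp [ 0.6242 -0.2975  0.03  ] F [-1.4  0.2  1.8] open 0.0195 g 40.0
handle in rig [-437.95656762  -15.40318442    0.        ]
aligned t 29.3 tcp [ 0.6093 -0.276   0.03  ] F [-0.7  1.6  1. ] open 0.0198 g 39.9
in t 31.9 tcp [ 0.6156 -0.0783  0.03  ] F [-0.7  0.2 -1.4] open 0.019 g 40.0
-167 1.1 [ 0.4  1.1 -1.9]
-165.5 0.6 [ 0.9  0.5 -2.5]
-164.0 -0.5 [ 0.9 -0.5 -1.6]
-162.5 -0.1 [-0.1 -0.1 -1.2]
-161.0 -0.2 [ 0.9 -0.3 -1.1]
-159.5 -1.0 [ 0.  -1.  -1.7]
-158.0 -4.4 [-0.8 -4.4 -1. ]
-156.5 -10.4 [ -3.1 -10.3   0.6]
home t 36.9 tcp [ 0.6165 -0.0182  0.0299] F [ -3.1 -10.3   0.6] open 0.0196 g 40.0
handle x in rig [-1.56530655e+02  1.26105878e-02  2.99727844e+01]
```

View pics/h1.png

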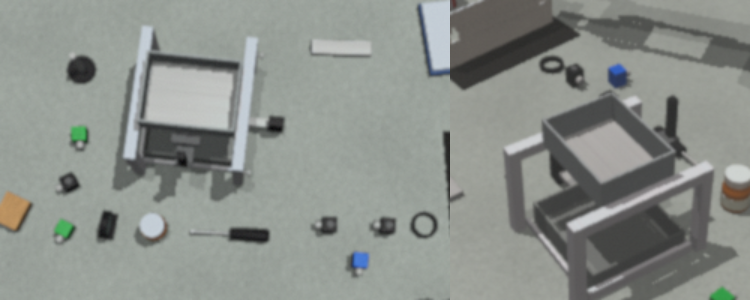

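```bash
cat > cl.py <<'E'
from h import *
def locate(px0,a=None,show=None):
    "clamp pose from the top picture: dark block, bright screw"
    if a is None: a=read_camera("top")
    u,v=int(px0[0]),int(px0[1]);w=16
    g=a[v-w:v+w,u-w:u+w].max(axis=2).astype(float);S=6
    G=cv2.resize(g,None,fx=S,fy=S,interpolation=cv2.INTER_CUBIC)
    def model(p,c="top"):
        I=np.full(G.shape,np.median(g),np.float32)
        for part,val in((CLAMP[0][CLAMP[0][:,2]<.03],35),(CLAMP[0][CLAMP[0][:,2]>.03],55),):
            pass
        hull=lambda q:cv2.convexHull(np.round((proj(tf(p,q),c)-[u-w,v-w]+.5)*S).astype(np.int32))
        cv2.fillConvexPoly(I,hull(CLAMP[0]),40.)
        cv2.fillConvexPoly(I,hull(CLAMP[1]),200.)
        return cv2.GaussianBlur(I,(0,0),S*.8)
    dark=(G<85);dark[:]=cv2.morphologyEx(dark.astype(np.uint8),cv2.MORPH_OPEN,np.ones((25,25)))>0
    ys,xs=np.nonzero(dark); cx,cy=xs.mean()/S+u-w,ys.mean()/S+v-w
    X=back((cx,cy),.018);best=None
    for y0 in np.arange(0,2*np.pi,np.pi/6):
        p0=[X[0],X[1],y0];sim=np.array([p0]*4);sim[1,0]+=.006;sim[2,1]+=.006;sim[3,2]+=.25
        r=minimize(lambda p:np.abs(np.clip(G,0,210)-model(p)).mean(),p0,method="Nelder-Mead",options=dict(initial_simplex=sim,xatol=1e-4,fatol=1e-3,maxiter=120))
        if best is None or r.fun<best.fun:best=r
    if show:
        o=cv2.resize(a[v-w:v+w,u-w:u+w,::-1],None,fx=8,fy=8,interpolation=cv2.INTER_CUBIC)
        for q in CLAMP: cv2.polylines(o,[cv2.convexHull(np.round((proj(tf(best.x,q),"top")-[u-w,v-w]+.5)*8).astype(np.int32))],1,(0,0,255),1)
        cv2.imwrite(show,o)
    return best.x,best.fun
E
python3 - <<'E'
from cl import *
a=read_camera("top");c=[(368,300),(407,301),(195,271)]
for k,p in enumerate(c): print(p,locate(p,a,f"pics/c{k}_.png"))
cv2.imwrite("pics/cc.png",np.hstack([cv2.imread(f"pics/c{k}_.png") for k in range(3)]))
E
```

```text
(368, 300) (array([ 0.43184591, -0.12820321,  0.02349311]), np.float64(7.699870582528939))
(407, 301) (array([ 0.43906967, -0.23741436,  6.22387303]), np.float64(8.190472356556812))
(195, 271) (array([0.47273517, 0.37003078, 0.49338024]), np.float64(6.407271894111223))
```

View pics/cc.png

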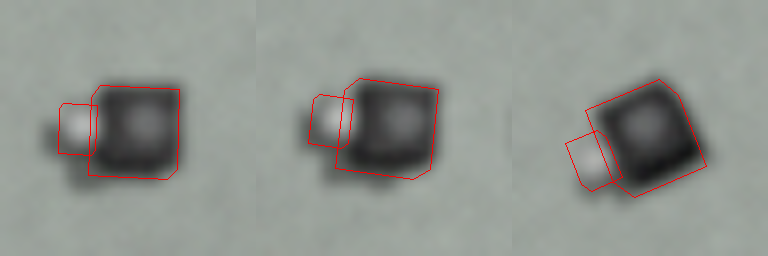

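```bash
cat > pp.py <<'E'
from h import *
def pick_place(p,slot):
    o=hover([p[0],p[1],.009],p[2]+np.pi/2,.3); set_gripper(.055)
    line_to([p[0],p[1],.009],speed=.15); set_gripper(0,30); st("grip")
    if not .024<current_opening()<.032: print("BAD GRIP"); return False
    line_to([p[0],p[1],.30],speed=.2); st("lift")
    if current_opening()<.024: print("LOST"); return False
    T=R(slot[0],slot[1],181); o=hover(T,P["rig"][2],.3); st("over")
    if current_opening()<.024: print("LOST"); return False
    line_to(T,speed=.1); st("low")
    set_gripper(.042); sleep(.2); line_to([T[0],T[1],.30],speed=.2); return True
E
python3 - <<'E'
from pp import *
from cl import locate
ok=pick_place([0.43184591,-0.12820321,0.0235],(-48,-12))
if ok:
    q=np.array(current_q()); q[0]+=.75; set_joints(q)
    a=read_camera("top");s=read_camera("scene")
    p=locate((407,301),a); print(p)
    cv2.imwrite("pics/d1.png",np.hstack([cv2.resize(a[150:350,150:450,::-1],(450,300)),cv2.resize(s[180:380,230:430,::-1],(300,300))]))
st()
E
```

```text
grip t 45.9 tcp [ 0.4321 -0.1283  0.0092] F [ 0.2 -0.   1.7] open 0.0276 g 30.0
lift t 47.5 tcp [ 0.4311 -0.128   0.2986] F [-0.2  0.1 -0.9] open 0.028 g 30.0
over t 48.7 tcp [0.6322 0.0915 0.2998] F [ 0.  -0.6 -0.8] open 0.028 g 30.0
low t 50.0 tcp [0.6334 0.0925 0.182 ] F [ 0.3 -1.  -0.8] open 0.0276 g 30.0
(array([ 0.43906015, -0.23743616,  6.21842635]), np.float64(8.310374516365671))
 t 53.2 tcp [0.4006 0.4975 0.2988] F [ 0.2  1.1 -0.5] open 0.0416 g 0.0
```

```bash
python3 - <<'E'
from pp import *
from cl import locate
if pick_place([0.43907,-0.23743,6.2184],(0,-12)):
    q=np.array(current_q()); q[0]-=.9; set_joints(q)
    a=read_camera("top"); p=locate((195,271),a); print(p)
    if p[1]<8.5 and pick_place(p[0],(48,-12)):
        q=np.array(current_q()); q[0]-=.9; set_joints(q)
        a=read_camera("top");s=read_camera("scene");cv2.imwrite("pics/d3t.png",a[...,::-1])
        cv2.imwrite("pics/d3.png",np.hstack([cv2.resize(a[150:350,150:450,::-1],(450,300)),cv2.resize(s[180:380,230:430,::-1],(300,300))]))
st()
E
```

```text
grip t 58.8 tcp [ 0.4392 -0.2375  0.0092] F [0.  0.5 1.5] open 0.0276 g 30.0
lift t 60.4 tcp [ 0.4384 -0.237   0.2985] F [-0.2 -0.6 -0.5] open 0.0277 g 30.0
over t 62.0 tcp [0.6341 0.1392 0.3001] F [ 0.5 -0.2  0.2] open 0.0276 g 30.0
low t 63.3 tcp [0.6347 0.1405 0.1821] F [-0.5  0.5 -0.2] open 0.0277 g 30.0
(array([0.47309465, 0.36979729, 0.47237298]), np.float64(6.579610607255162))
grip t 72.5 tcp [0.4732 0.3699 0.0092] F [ 0.3 -0.2  2.4] open 0.0283 g 28.7
lift t 74.1 tcp [0.4725 0.3693 0.2983] F [-0.2 -0.  -0.9] open 0.0283 g 28.7
over t 75.1 tcp [0.6348 0.1892 0.2996] F [-0.3 -0.6 -0.4] open 0.0287 g 28.7
low t 76.4 tcp [0.6362 0.1885 0.1821] F [ 0.7  0.4 -0.6] open 0.0284 g 28.7
 t 79.9 tcp [ 0.5428 -0.3794  0.2988] F [ 0.6 -0.1  0. ] open 0.0421 g 0.0
```

View pics/d3.png

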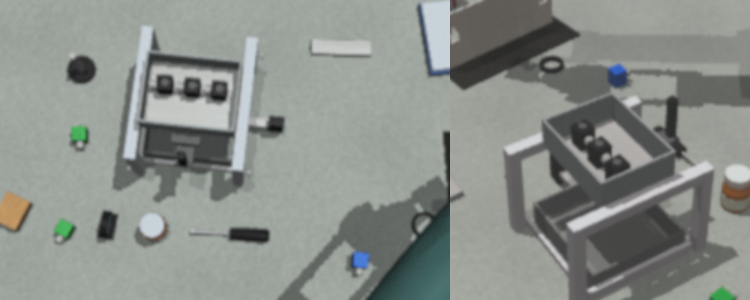

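```bash
python3 - <<'E'
from h import *
T=R(0,118,203); o=hover(T,P["rig"][2]+np.pi/2,.32); set_gripper(.05)
line_to(T,speed=.1); st("down"); set_gripper(0,25); st("grip")
for d in(8,14,20,27): line_to(R(0,118+d,203),speed=.05); st(d)
sleep(1.0); st()
set_gripper(.05); sleep(.3)
e=current_ee_pos(); line_to([e[0],e[1],.32],speed=.2)
q=np.array(current_q()); q[0]-=.9; set_joints(q)
a=read_camera("top");s=read_camera("scene")
cv2.imwrite("pics/l1.png",np.hstack([cv2.resize(a[150:350,150:450,::-1],(450,300)),cv2.resize(s[180:380,230:430,::-1],(300,300))])); st()
E
```

```text
down t 83.7 tcp [0.5048 0.1444 0.2039] F [ 0.4 -0.4  0.6] open 0.0499 g 0.0
grip t 84.4 tcp [0.5042 0.1436 0.2031] F [ 0.7 -2.8  1.6] open 0.0139 g 25.0
8 t 84.7 tcp [0.4959 0.1439 0.2031] F [ 1.5 -4.4  1.7] open 0.0137 g 25.0
14 t 84.9 tcp [0.49   0.1441 0.2031] F [-0.3 -4.3  1.6] open 0.0139 g 25.0
20 t 85.2 tcp [0.4838 0.1443 0.2031] F [-1.4 -6.1  1.7] open 0.0137 g 25.0
27 t 85.5 tcp [0.4768 0.1445 0.2031] F [-0.3 -4.9  2.6] open 0.0138 g 25.0
 t 86.5 tcp [0.4768 0.1445 0.2031] F [ 1.  -5.2  1.8] open 0.0134 g 25.0
 t 89.9 tcp [ 0.4103 -0.2824  0.3188] F [0.5 0.5 0.5] open 0.0499 g 0.0
```

View pics/l1.png

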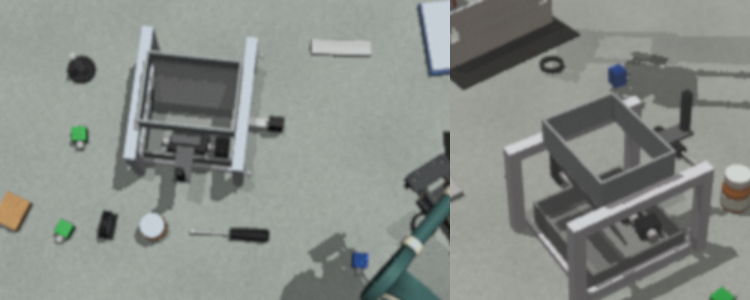

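```bash
python3 - <<'E'
from h import *
T=R(-157.5,0,30); hover(T,P["rig"][2]); set_gripper(.05)
line_to(T,speed=.12); st("down"); set_gripper(0,40); st("grip")
x=-157.5
while x>-400:
    x-=20; line_to(R(x,0,30),speed=.06)
    F=np.array(current_wrist_force())
    if np.linalg.norm(F[:2])>6: st(x)
    if np.linalg.norm(F[:2])>20: print("STOP");break
st("out")
set_gripper(.05); sleep(.3); e=current_ee_pos(); line_to([e[0],e[1],.32],speed=.2)
q=np.array(current_q()); q[0]+=.9; set_joints(q)
a=read_camera("top");s=read_camera("scene"); cv2.imwrite("pics/f1t.png",a[...,::-1])
cv2.imwrite("pics/f1.png",np.hstack([cv2.resize(a[150:350,210:560,::-1],(525,300)),cv2.resize(s[150:330,210:375,::-1],(275,300))])); st()
for n in("tray","panel"):
    for c in("top","scene"): np.save(f"e_{n}_{c}.npy",(outline_of(n,c) or [{"pixels":0}])[0]["pixels"])
E
sed -i 's/^for cs/import sys\nfor cs/' c.py; python3 c.py
```

```text
down t 94.0 tcp [ 0.6178 -0.0168  0.0306] F [ 0.  -0.1  0.6] open 0.0501 g 0.0
grip t 94.5 tcp [ 0.6172 -0.0168  0.03  ] F [-1.4 -0.9  0.7] open 0.0197 g 40.0
out t 100.8 tcp [ 0.6097 -0.2772  0.03  ] F [ 0.3 -0.7  1.8] open 0.0199 g 40.0
 t 105.5 tcp [0.5956 0.3043 0.3182] F [-0.7 -0.1  0. ] open 0.0503 g 0.0
top 0.76 1601 484.22423485321673 282.17926296064957
top 0.55 386 158.13989637305698 289.7564766839378
grip [{'pixel': [500.9, 280.9], 'conf': 0.93}, {'pixel': [251.5, 300.0], 'conf': 0.66}]
scene 0.89 2793 258.48514142499107 192.57858933046904
scene 0.51 138 289.2391304347826 253.6304347826087
grip [{'pixel': [253.4, 163.6], 'conf': 0.83}]
('top',) (array([ 0.50233023, -0.46387198,  1.69665098]), np.float64(0.8815079506878685))
('scene',) (array([ 0.50193749, -0.4682557 ,  1.70082889]), np.float64(0.9383424330319058))
('top', 'scene') (array([ 0.50283759, -0.46478852,  1.70383267]), np.float64(0.8955660286499663))
```

View pics/f1.png

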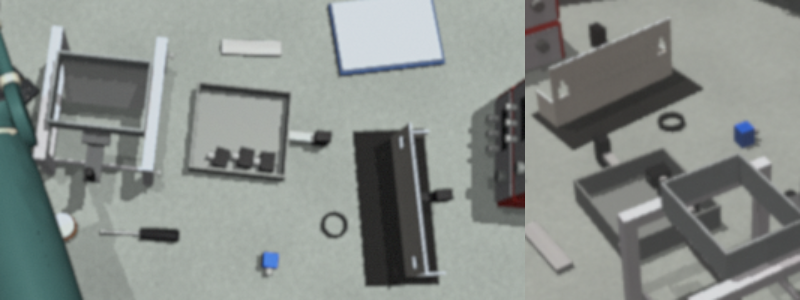

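```bash
python3 - <<'E'
from h import *
PAN=[box(26,30,-135,135,0,125),box(-30,30,131,135,0,50),box(-30,30,-135,-131,0,50),box(-30,0,-10,10,95,140)]
mk={c:np.load(f"e_panel_{c}.npy") for c in("top","scene")}
for d in PAN: d[:,2]+=.004
for cs in(("top",),("scene",)): print(fit(PAN,{c:mk[c] for c in cs},[.5,-.455,1.7]))
a=cv2.imread("pics/f1t.png");s=read_camera("scene")[...,::-1]
def draw(im,c,u,v,w,h,S,p,col):
    for q in PAN: cv2.polylines(im,[cv2.convexHull(np.round((proj(tf(p,q),c)-[u,v]+.5)*S).astype(np.int32))],1,col,1)
    cv2.polylines(im,[cv2.convexHull(np.round((proj(tf(P["mat"],MAT[0]),c)-[u,v]+.5)*S).astype(np.int32))],1,(0,255,0),1)
A=cv2.resize(a[220:350,430:530],None,fx=4,fy=4,interpolation=cv2.INTER_CUBIC)
A=cv2.convertScaleAbs(A,alpha=1.8); B=cv2.convertScaleAbs(cv2.resize(s[150:250,205:305],None,fx=4,fy=4,interpolation=cv2.INTER_CUBIC),alpha=1.8)
draw(A,"top",430,220,0,0,4,[.502,-.463,1.698],(0,0,255));draw(B,"scene",205,150,0,0,4,[.502,-.463,1.698],(0,0,255))
cv2.imwrite("pics/z.png",np.hstack([A,np.vstack([B,np.zeros((120,400,3),np.uint8)])]))
E
```

```text
(array([ 0.50292769, -0.46261908,  1.69318189]), np.float64(0.8466565569035239))
(array([ 0.5033948 , -0.46302571,  1.70257282]), np.float64(0.9639211358475349))
```

View pics/z.png

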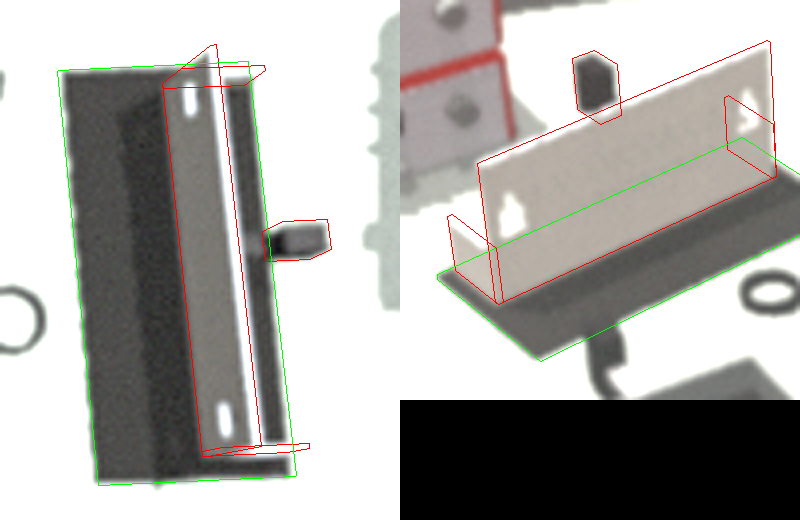

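The top view shows the panel upright, about 36 mm from the mat's centre (limit 50 mm). The floor is open, and the tray is about 260 mm in front of the box with all three clamps in it.

```bash
python3 -c "
from plant import *
print(hand_in(),current_t())"
```

```text
the job is handed in; nothing more can be done
the job is handed in; nothing more can be done
```

I handed the job in at about 106 s without seeing a verdict: the panel stands on the mat about 36 mm off its centre (limit 50 mm), the floor is open, and all three clamps found are in the tray, drawn out clear of the frame.

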